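# Lay up a wire frame in the welding jig

## Robot

A 6-joint arm with a two-finger parallel gripper is mounted at the origin on the work surface. World frame = base frame: x ahead of the robot, y to its left, z up, the work surface at z = 0. Lengths are in m, angles in degrees, forces in N, time in s.
With the tool pointing down it reaches from about 0.35 to 0.875 m from the base axis. Payload 4.2 kg.
Tool frame: the origin (TCP) lies where the fingers leave the gripper's body, on its centre line; the fingertips stand 70 mm ahead of it and the grasp point (between the pads) lies 51 mm ahead of it; z points along the fingers, y is the direction in which the jaws open and shut (so a half turn about z gives the same grasp; the last joint's range is limited). The gripper opens to 87 mm and grips with 3 to 60 N. Pads are 19 mm wide; open, the fingers measure 117 mm over their backs; the gripper's body (75 mm by 190 mm) begins 51 mm behind the grasp point.
Start: joints at [-50.099, 22.042, 0.453, 0, -68.411, -14.817], TCP at [0.265, -0.566, 0.292] pointing down, gripper open.
Joint ranges: [-179.83, 179.83], [-69.29, 118.12], [-61.27, 80.66], [-181.25, 117.63], [-171.15, -9.14], [-177.46, 177.46]. Speed limits (degrees/s): [159.86, 159.86, 180, 180, 180, 180].

## Interface

Orientations are given as a 3x3 rotation matrix whose columns are the frame's x, y, z axes.
In Python, from station import sense, capture, camera_model, finish_job gives the robot as it stands.
- The arm moves only by the shell command python3 -m inch 'ROWS'. ROWS is JSON, a list of rows, each an object with "hand": the closure, from 0 (fully open) to 1 (shut); "slide": the shift along the world's x, y, z in cm, a list of three; "yaw": the turn about the world's z in rad. A call has 1 to 10 rows; each row is the pose to reach, as a shift and turn from the pose commanded when the call began; what a row does not reach only later rows make up. A row lasts 1/8 s, in which the tool goes at most 62.5 mm and 10.7 degrees, less where a joint would pass 70% of its speed; a pose out of reach is approached as far as the arm can. A call with a gripper value outside its range is refused whole. The fingers move at their own pace and stop on an object; the grip force is fixed at half the most. Time passes only in rows, so rows that repeat a pose let the fingers close. It gives the time, the measured TCP pose, the force and the opening at its end, in the units of the state.
- sense(): the state, without advancing time (a new reading comes with each control period).
- capture(name): name is "scene" or "top" or "wrist"; returns the picture (480x640x3 uint8, blue, green, red); there is no depth.
- camera_model(name): a dict with "mtx" (3x3 intrinsics, pixels), "xyz" and "orientation" of the camera in the world; the wrist camera has in their place "tool_from_camera" (4x4, takes a point from camera to tool coordinates, whose origin is the TCP and whose axes are the flange's). Camera axes: x right, y up, looking along -z (the intrinsics and any distortion apply to the point x, -y, -z); pixel columns grow to the right and rows downward; lengths in m; the calibration is good to about 2 mm. A picture is of the moment at which its call begins: read the wrist's pose just before it. camera_model takes no time and is no camera call.
- finish_job(): hands the job in, once; it reports no verdict.
The state is a dict: "time_s": time; "joints": joint angles; "joint_velocities": joint speeds; "effort": joint torques, N m; "tcp_pos": TCP position; "ee_rot": TCP orientation; "wrist_force": force on the tool from outside, world axes, zero at the start; "moment": the same for the moment, N m; "gripper_width": opening from 0.0 (shut) to 1.0 (fully open).
Only numpy, scipy, OpenCV 4.12 (cv2) and the standard library are available. Lean on these libraries where they do the work, as an engineer would, in place of code of your own. Each camera call takes 0.05 s, during which the arm holds its last target. There are 200 camera calls.

## Task

Lay up one wire frame in the welding jig: first the two long rails, each in the pair of V-rests painted like its ends (blue in blue, yellow in yellow), then the two short green-ended wires across on top of them, one in each pair of green rests. Each wire must lie home in both its V's and centred end to end; lower it in rather than dropping it. Leave the black bar and the copper rod where they are.

Things in the scene. Friction and masses are not known exactly. Their poses are not given: they have to be found in the camera images.
- rail_blue: the thick rail, bright steel with both ends (30 mm) painted blue, about 270 g: a straight round bar, 14 mm diameter, 230 mm long. Origin on its axis at the middle; x along it (both ends alike), y and z in any roll. It starts lying level across two wooden battens, tops 18 mm above the bench, about 48 mm either side of its middle.
- rail_yellow: the thin rail, bright steel with both ends (30 mm) painted yellow, about 140 g: a straight round bar, 10 mm diameter, 230 mm long. Origin on its axis at the middle; x along it (both ends alike), y and z in any roll. It starts lying level across two wooden battens, tops 18 mm above the bench, about 48 mm either side of its middle.
- cross_a: one of two identical short cross wires, bright steel with both ends (30 mm) painted green, about 100 g: a straight round bar, 10 mm diameter, 160 mm long. Origin on its axis at the middle; x along it (both ends alike), y and z in any roll. It starts lying level across two wooden battens, tops 18 mm above the bench, about 48 mm either side of its middle.
- cross_b: the other short cross wire, bright steel with green ends, about 100 g: a straight round bar, 10 mm diameter, 160 mm long. Origin on its axis at the middle; x along it (both ends alike), y and z in any roll. It starts lying level across two wooden battens, tops 18 mm above the bench, about 48 mm either side of its middle.
- rest_blue: a pair of fixed blue V-blocks on the grey jig plate (250 x 200 x 12 mm), for the blue-ended rail. Origin: the middle of the axis of a wire lying home, 43 mm above the bench, midway between the blocks; x level, along the wire; z up. Blocks at x = +-92 mm, 16 mm thick; 90 degree V, mouth 30 mm wide, rims 5 mm above the origin; no end stops.
- rest_yellow: a pair of fixed yellow V-blocks on the grey jig plate (250 x 200 x 12 mm), for the yellow-ended rail. Origin: the middle of the axis of a wire lying home, 45 mm above the bench, midway between the blocks; x level, along the wire; z up. Blocks at x = +-92 mm, 16 mm thick; 90 degree V, mouth 30 mm wide, rims 8 mm above the origin; no end stops; parallel to the blue pair, 70 mm away.
- rest_green_1: a pair of fixed green V-blocks on the grey jig plate (250 x 200 x 12 mm), for a cross wire. Origin: the middle of the axis of a wire lying home, 55.3 mm above the bench, midway between the blocks; x level, along the wire; z up. Blocks at x = +-70 mm, 16 mm thick; 90 degree V, mouth 30 mm wide, rims 8 mm above the origin; no end stops; square to the rails.
- rest_green_2: the second pair of green V-blocks, for the other cross wire: like rest_green_1 in every size and axis, parallel to it and 96 mm away (48 mm either side of the jig's middle). Its wire too lies across and just on top of both rails. Between all blocks the fingers have free room below a wire, at its middle, down to the plate.
- black_bar: a black bar that does not belong to the frame, 16 mm diameter, 190 mm long, lying among the wires on the battens (all six side by side, about 58 mm apart centre to centre). Origin on its axis at the middle, x along it. To be left alone.
- copper_rod: a plain copper-coloured rod that does not belong to the frame, 12 mm diameter, 130 mm long, lying among the wires on the battens. Origin on its axis at the middle, x along it. To be left alone.
Mind the look-alikes: they are no part of the job. What is shaped like the rail_yellow but pink or red is not meant.

How it is judged:
By the outcome, as a careful person would: the job done as asked, in the order asked, and still so for the second after the job is handed in, with the robot touching nothing.
It also fails if it takes over 106 s, if anything falls off the work surface, if the arm or the gripper's body presses on something with over 40 N, if the wrist force passes 120 N, or if a joint passes its speed limit or range.

## Working session

There is one attempt and no reset: what is moved stays moved. The work goes in short steps, Python scripts to look and compute and a shell command to move; the robot and the scene stay as the last step left them, time stands still between calls to the robot, and variables do not carry over. Pictures are saved under pics/ and viewed, about 12 in all and at most 16, crops included, and the job is handed in when it is done.

```bash
mkdir -p pics; ls; python3 - <<'E'
from station import *
import cv2
for n in ("scene","top"):
    im=capture(n); cv2.imwrite(f"pics/{n}0.png",im); m=camera_model(n); print(n,m)
print(camera_model("wrist")); print(sense())
E
```

```text
pics
scene {'mtx': array([[499.97497143,   0.        , 321.7148861 ],
       [  0.        , 499.97497143, 240.72504346],
       [  0.        ,   0.        ,   1.        ]]), 'xyz': array([1.08129024, 0.31972767, 0.7232206 ]), 'orientation': array([[-0.46685025, -0.61377784,  0.63665345],
       [ 0.88433584, -0.32321781,  0.33686847],
       [-0.00098467,  0.72028259,  0.69368005]])}
top {'mtx': array([[564.96690757,   0.        , 313.99827001],
       [  0.        , 564.96690757, 242.87196149],
       [  0.        ,   0.        ,   1.        ]]), 'xyz': array([0.3933642 , 0.01068675, 1.26438508]), 'orientation': array([[-0.02317647,  0.99876419, -0.0439652 ],
       [-0.99973002, -0.02308129,  0.00267133],
       [ 0.00165325,  0.04401524,  0.99902949]])}
{'mtx': array([[387.81855941,   0.        , 315.11405831],
       [  0.        , 387.81855941, 238.85100184],
       [  0.        ,   0.        ,   1.        ]]), 'tool_from_camera': array([[-3.61483126e-04,  9.52270251e-01,  3.05256022e-01,
         8.45935736e-02],
       [ 9.99999924e-01,  2.99234254e-04,  2.50711584e-04,
      
[... 286 characters left out ...]
6e-02,
       -6.84114811e+01, -1.48165098e+01]), 'joint_velocities': array([-0.03923463, -0.06240375,  0.18467561,  0.15677737, -0.05820998,
        0.02930754]), 'effort': array([-3.21972229e-04, -3.91689813e+01,  1.87934339e+01,  4.23182219e+00,
        1.34311398e-02, -8.66898131e-05]), 'tcp_pos': array([ 0.26481725, -0.56568333,  0.29127342]), 'ee_rot': array([[-9.05750880e-01, -4.23809481e-01, -9.30996935e-04],
       [-4.23810489e-01,  9.05749246e-01,  1.72412365e-03],
       [ 1.12549824e-04,  1.95619278e-03, -9.99998080e-01]]), 'wrist_force': array([-0.43827174, -0.53132059, -0.30968962]), 'moment': array([ 0.00120697,  0.01314661, -0.0004904 ]), 'gripper_width': 0.9999843194228903}
```

View pics/top0.png

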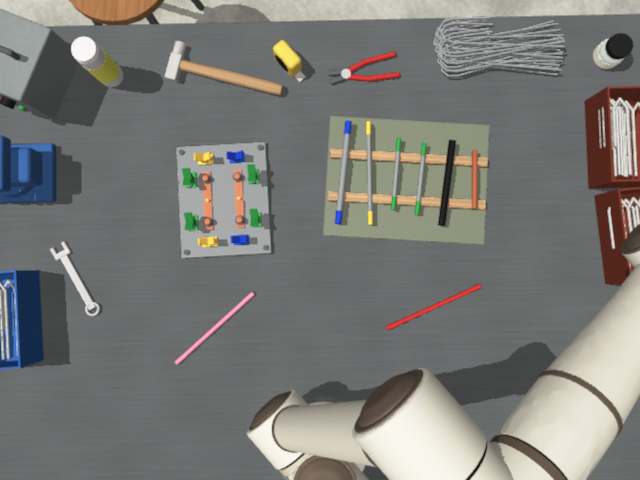

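View pics/scene0.png

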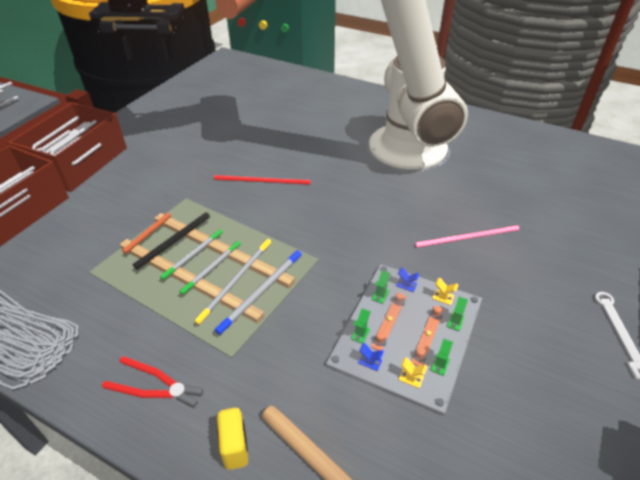

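Candidates: blue rail (344,172), yellow rail (370,172), crosses (397,173) and (421,179). The ones not meant are the pink rod (215,328), red rod (433,306), black bar (447,182) and copper rod (475,178). The jig is around (224,200).

```bash
cat > h.py <<'E'
from station import *
import cv2, numpy as np
RNG={'blue':((108,140,60),(130,255,255)),'yellow':((20,120,90),(32,255,255)),'green':((50,110,50),(80,255,255))}
def blobs(im,col,amin=15,box=None):
    m=cv2.inRange(cv2.cvtColor(im,cv2.COLOR_BGR2HSV),*map(np.array,RNG[col]))
    if box: z=np.zeros_like(m); x0,y0,x1,y1=box; z[y0:y1,x0:x1]=m[y0:y1,x0:x1]; m=z
    n,l,s,c=cv2.connectedComponentsWithStats(m)
    return [(c[i],s[i,4],s[i,:4],l==i) for i in range(1,n) if s[i,4]>=amin]
def campose(name,st=None):
    m=camera_model(name); K=m['mtx']
    if name!='wrist': return K,m['orientation'],m['xyz']
    T=m['tool_from_camera']; R=st['ee_rot']
    return K,R@T[:3,:3],R@T[:3,3]+st['tcp_pos']
def ray(px,z,cam):
    K,R,p=cam; d=np.linalg.solve(K,[px[0],px[1],1.]); d=R@(d*[1,-1,-1])
    return (p+d*(z-p[2])/d[2])
E
python3 - <<'E'
from h import *
im=cv2.imread('pics/top0.png'); cam=campose('top')
for nm,col,z,box in [('rails','blue',.025,(325,110,490,245)),('rails','yellow',.023,(325,110,490,245)),('cr','green',.023,(325,110,490,245)),
  ('jig','blue',.045,(170,135,275,262)),('jig','yellow',.05,(170,135,275,262)),('jig','green',.06,(170,135,275,262))]:
    for c,a,s,_ in blobs(im,col,10,box): print(nm,col,c.round(1),a,ray(c,z,cam).round(4))
a=cv2.resize(im[105:250,320:500],None,fx=3,fy=3,interpolation=2); b=cv2.resize(im[135:265,170:280],None,fx=3.3,fy=3.3,interpolation=2)
h=max(a.shape[0],b.shape[0]); w=np.zeros((h,a.shape[1]+b.shape[1],3),np.uint8)
w[:a.shape[0],:a.shape[1]]=a; w[:b.shape[0],a.shape[1]:]=b
w=cv2.resize(w,None,fx=.85,fy=.85); print(w.shape)
cv2.imwrite('pics/crop.png',w)
E
```

```text
rails blue [347.4 126.7] 72 [ 0.7038 -0.0727  0.025 ]
rails blue [338.2 216.9] 77 [ 0.5038 -0.0473  0.025 ]
rails yellow [368.  127.1] 64 [ 0.7024 -0.1184  0.023 ]
rails yellow [370.  217.4] 69 [ 0.5013 -0.1174  0.023 ]
cr green [398.1 144.2] 54 [ 0.6625 -0.1841  0.023 ]
cr green [423.3 149.2] 53 [ 0.6502 -0.2396  0.023 ]
cr green [393.2 203.1] 55 [ 0.5318 -0.1694  0.023 ]
cr green [417.2 207.3] 54 [ 0.5212 -0.2221  0.023 ]
jig blue [235.4 156.7] 165 [0.6386 0.1739 0.045 ]
jig blue [239.8 239.5] 161 [0.4579 0.1674 0.045 ]
jig yellow [203.5 158.2] 195 [0.6359 0.2423 0.05  ]
jig yellow [207.6 241.5] 177 [0.4551 0.2361 0.05  ]
jig green [252.6 174.4] 169 [0.5964 0.1358 0.06  ]
jig green [188.8 177.9] 197 [0.5919 0.2726 0.06  ]
jig green [255.1 217.7] 169 [0.5031 0.1321 0.06  ]
jig green [190.9 221.5] 195 [0.4982 0.2693 0.06  ]
(370, 768, 3)
```

View pics/crop.png

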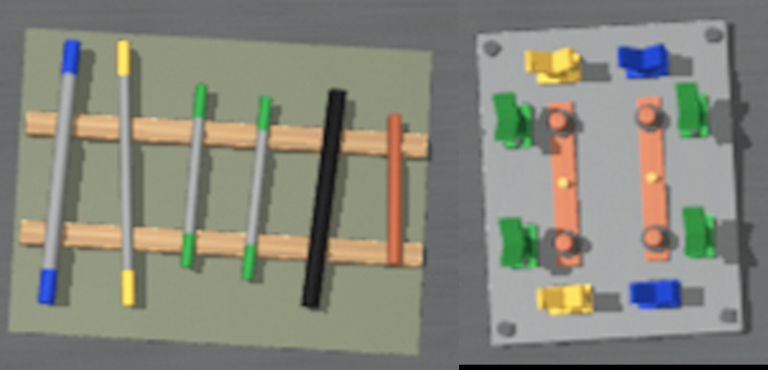

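The crop agrees: blue rail far left, then yellow, two greens, then the black and copper decoys. Next, a close wrist view over the wires, then over the jig.

```bash
python3 -m inch '[{"slide":[8,11,0],"yaw":-0.1,"hand":0.5},{"slide":[16,22,0],"yaw":-0.2,"hand":0.5},{"slide":[25,33,0],"yaw":-0.3,"hand":0.5},{"slide":[33,44.5,0],"yaw":-0.4,"hand":0.5},{"slide":[33,44.5,0],"yaw":-0.4,"hand":0.5},{"slide":[33,44.5,0],"yaw":-0.4,"hand":0.5},{"slide":[33,44.5,0],"yaw":-0.4,"hand":0.5},{"slide":[33,44.5,0],"yaw":-0.4,"hand":0.5},{"slide":[33,44.5,0],"yaw":-0.4,"hand":0.5},{"slide":[33,44.5,0],"yaw":-0.4,"hand":0.5}]'
cat >> h.py <<'E'
def snap(name):
    st=sense(); im=capture('wrist'); cv2.imwrite(f'pics/{name}.png',im); return im,campose('wrist',st)
E
python3 - <<'E'
from h import *
im,cam=snap('w_wires')
for col,z in (('blue',.025),('yellow',.023),('green',.023)):
    for c,a,s,_ in blobs(im,col,60): print(col,c.round(1),a,s,ray(c,z,cam).round(4))
E
python3 -m inch '[{"slide":[-3,11,-3]},{"slide":[-5,22,-5]},{"slide":[-5,32,-5]},{"slide":[-5,32,-5]},{"slide":[-5,32,-5]},{"slide":[-5,32,-5]},{"slide":[-5,32,-5]},{"slide":[-5,32,-5]},{"slide":[-5,32,-5]},{"slide":[-5,32,-5]}]'
python3 - <<'E'
from h import *
im,cam=snap('w_jig')
for col,z in (('blue',.045),('yellow',.05),('green',.06)):
    for c,a,s,_ in blobs(im,col,60): print(col,c.round(1),a,s,ray(c,z,cam).round(4))
E
```

```text
time_s: 1.35
tcp_pos: [0.5966, -0.1179, 0.291]
ee_rot: [[-0.999, -0.042, -0.001], [-0.042, 0.999, 0.0], [0.001, 0.0, -1.0]]
wrist_force: [-0.8, 0.0, 0.5]
gripper_width: 0.499
blue [634.7  68.8] 212 [629  54  11  27] [0.4639 0.147  0.025 ]
blue [402.2 109.1] 542 [391  92  23  37] [ 0.5045 -0.0465  0.025 ]
blue [612.4 268.3] 1067 [584 254  56  30] [0.6448 0.1782 0.025 ]
blue [355.9 314.3] 323 [348 299  15  29] [ 0.7064 -0.072   0.025 ]
yellow [322.8 102.9] 452 [316  85  14  37] [ 0.5022 -0.116   0.023 ]
yellow [629.7 174.1] 95 [623 170  13  10] [0.5523 0.17   0.023 ]
yellow [312.4 309.6] 279 [307 296  12  28] [ 0.7039 -0.117   0.023 ]
yellow [200.8 362.7] 681 [193 329  22  67] [ 0.773  -0.2352  0.023 ]
yellow [429.6 363. ] 673 [417 329  21  67] [0.7631 0.0123 0.023 ]
yellow [393.  425.4] 8719 [175 410 414  27] [ 0.8482 -0.0186  0.023 ]
green [614.2 120.9] 1806 [584  97  56  47] [0.5065 0.1428 0.023 ]
green [203.9 121.4] 405 [198 104  14  36] [ 0.5221 -0.2206  0.023 ]
green [263.  137.3] 372 [257 120  14  36] [ 0.5336 -0.1681  0.023 ]
green [593.  228.2] 1723 [563 205  64  50] [0.6052 0
[... 543 characters left out ...]
  ]
yellow [313.9 310.5] 279 [309 297  12  28] [ 0.6892 -0.1177  0.05  ]
yellow [200.9 362.6] 703 [193 329  22  67] [ 0.7518 -0.2285  0.05  ]
yellow [429.5 362.9] 680 [417 329  21  67] [7.43e-01 3.00e-04 5.00e-02]
yellow [392.8 425.4] 8715 [175 410 414  27] [ 0.8218 -0.0286  0.05  ]
green [614.5 122. ] 1752 [585  98  55  47] [0.507  0.1147 0.06  ]
green [205.6 123.2] 403 [199 106  14  36] [ 0.521  -0.2107  0.06  ]
green [264.6 139. ] 377 [258 122  15  35] [ 0.5313 -0.1636  0.06  ]
green [594.3 229.1] 1731 [564 206  65  50] [0.5956 0.1216 0.06  ]
green [193.9 259.6] 283 [188 246  13  28] [ 0.6378 -0.2263  0.06  ]
green [250.  272.3] 267 [244 259  13  28] [ 0.6479 -0.1766  0.06  ]invalid input
```

View pics/w_wires.png

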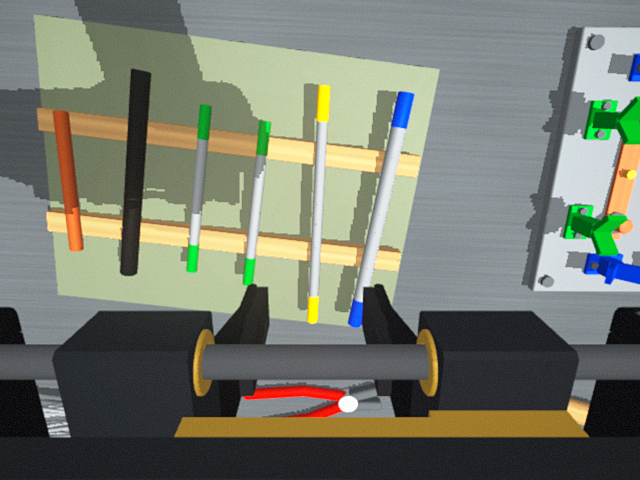

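View pics/w_jig.png

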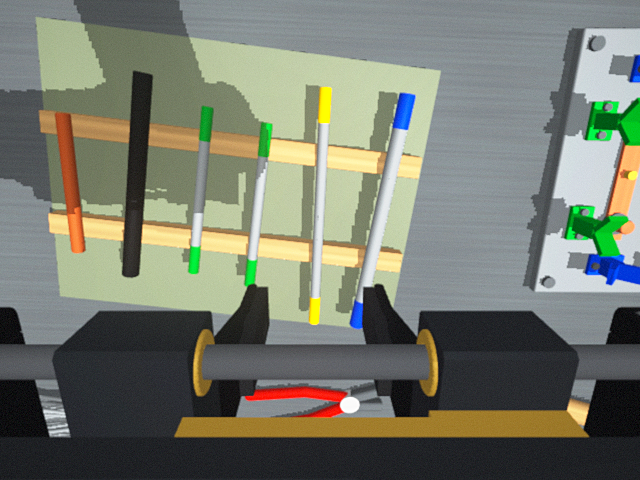

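Picture 4 shows the wires: blue ends at (402,109)/(356,314), yellow at (323,103)/(312,310), greens at (204,121)/(192,258) and (263,137)/(248,271). Picture 5 is the same view, because the second move was refused for lack of a hand value. Moving to the jig now.

```bash
python3 -m inch '[{"slide":[-1,11,0],"yaw":0,"hand":0.5},{"slide":[-2,22,0],"yaw":0,"hand":0.5},{"slide":[-2,32,0],"yaw":0,"hand":0.5},{"slide":[-2,32,0],"yaw":0,"hand":0.5},{"slide":[-2,32,0],"yaw":0,"hand":0.5},{"slide":[-2,32,0],"yaw":0,"hand":0.5},{"slide":[-2,32,0],"yaw":0,"hand":0.5},{"slide":[-2,32,0],"yaw":0,"hand":0.5},{"slide":[-2,32,0],"yaw":0,"hand":0.5}]'
python3 - <<'E'
from h import *
im,cam=snap('w_jig2')
for col,z in (('blue',.045),('yellow',.05),('green',.06)):
    for c,a,s,_ in blobs(im,col,200): print(col,c.round(1),a,s,ray(c,z,cam).round(4))
E
```

```text
time_s: 2.58
tcp_pos: [0.5752, 0.1973, 0.2925]
ee_rot: [[-0.999, -0.035, 0.0], [-0.035, 0.999, -0.0], [-0.0, -0.0, -1.0]]
wrist_force: [-0.2, -0.9, -0.4]
gripper_width: 0.498
blue [288.3  76.6] 1178 [265  64  46  27] [0.4626 0.1707 0.045 ]
blue [ 44.6 121.1] 685 [ 34 103  22  37] [ 0.5042 -0.0323  0.045 ]
blue [293.  274.8] 975 [273 260  39  32] [0.6359 0.1775 0.045 ]
blue [ 54.5 321.2] 404 [ 46 307  17  28] [ 0.6936 -0.0561  0.045 ]
yellow [373.2  76.2] 1272 [350  62  49  29] [0.4604 0.2386 0.05  ]
yellow [363.1 275. ] 998 [346 260  41  34] [0.6317 0.2431 0.05  ]
yellow [200.7 363.3] 666 [193 329  21  67] [0.7335 0.0866 0.05  ]
yellow [429.6 363. ] 678 [417 329  21  67] [0.725  0.3169 0.05  ]
yellow [392.8 425.4] 8681 [174 410 415  27] [0.804  0.2874 0.05  ]
green [249.4 130. ] 1300 [233 108  33  47] [0.5047 0.1411 0.06  ]
green [411. 130.] 1381 [393 108  38  47] [0.5002 0.2708 0.06  ]
green [254.8 237.1] 1122 [240 213  30  51] [0.595  0.1443 0.06  ]
green [403.1 236.7] 1179 [387 213  34  50] [0.59   0.2739 0.06  ]
```

View pics/w_jig2.png

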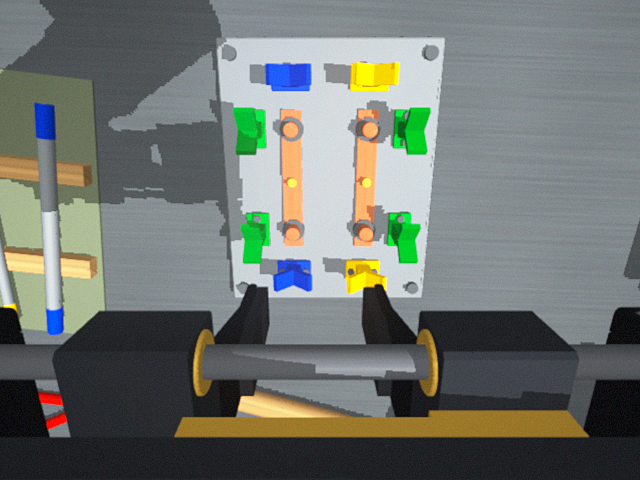

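The jig picture shows blue blocks at (288,77)/(293,275), yellow at (373,76)/(363,275) and greens around (249,130)/(411,130)/(255,237)/(403,237). The low copper backing strips have pads under the crossings. I'll pin down the jig centre from the plate outline and the four rail blocks.

```bash
python3 - <<'E'
from h import *
im=cv2.imread('pics/w_jig2.png'); st=sense(); cam=campose('wrist',st)
hsv=cv2.cvtColor(im,cv2.COLOR_BGR2HSV)
print(hsv[90,330],hsv[200,330],hsv[200,500],hsv[60,150])
m=cv2.inRange(hsv,np.array((0,0,172)),np.array((180,40,255))); m[302:]=0; m[:,:200]=0; m[:,460:]=0
m=cv2.morphologyEx(m,cv2.MORPH_OPEN,np.ones((5,5)))
n,l,s,c=cv2.connectedComponentsWithStats(m); i=1+np.argmax(s[1:,4]); print(s[i])
h=cv2.convexHull(np.argwhere(l==i)[:,::-1].astype(np.int32))[:,0]
P=np.array([ray(p,.012,cam)[:2] for p in h],np.float32)
r=cv2.minAreaRect(P*1000); print(r)
v=im.copy(); cv2.polylines(v,[h.reshape(-1,1,2)],True,(255,0,255),1)
cv2.imwrite('pics/jigcrop.png',cv2.resize(v[30:305,205:455],None,fx=2.1,fy=2.1,interpolation=2))
E
```

```text
[102  11 223] [ 90   5 222] [ 98  19 145] [110  25  91]
[  218    37   227   261 30883]
((550.6068725585938, 209.11361694335938), (247.26258850097656, 197.68373107910156), 2.1049790382385254)
```

View pics/jigcrop.png

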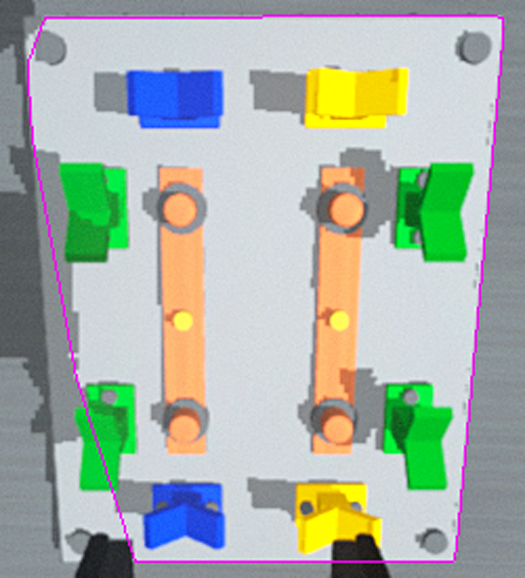

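```bash
python3 - <<'E'
from h import *
cam=campose('wrist',sense())
f=lambda p,z:ray((205+p[0]/2.1,30+p[1]/2.1),z,cam)[:2]
for n,z,pts in (('blue',.048,[(131,94),(221,92),(147,530),(222,525)]),('yel',.053,[(311,93),(404,90),(301,535),(380,530)])):
    q=np.array([f(p,z) for p in pts]); a,b=q[:2].mean(0),q[2:].mean(0)
    print(n,q.round(4).tolist(),'mid',((a+b)/2).round(4),'len',np.linalg.norm(b-a),'ang',np.degrees(np.arctan2(*(b-a)[::-1])))
for p in [(50,47),(473,47),(79,541),(433,541)]: print(f(p,.013).round(4))
print('pads',[f(p,.014).round(4).tolist() for p in [(182,320),(338,320)]])
E
```

```text
blue [[0.4621, 0.1544], [0.4602, 0.1887], [0.6429, 0.1612], [0.6393, 0.1948]] mid [0.5511 0.1748] len 0.18007250672209926 ang 2.049893532696607
yel [[0.4598, 0.2225], [0.4575, 0.2572], [0.6406, 0.2299], [0.637, 0.2646]] mid [0.5487 0.2436] len 0.18030201586191436 ang 2.3473747458327456
[0.4422 0.1168]
[0.4361 0.2918]
[0.6659 0.124 ]
[0.6596 0.3001]
pads [[0.5535, 0.1734], [0.551, 0.2444]]
```

Jig centre is about (0.5505, 0.2088) at 2.0°. That puts the blue rest at (0.5517, 0.1738) and the yellow at (0.5493, 0.2438). Now I'll hover over the blue rail at (0.6045, −0.0595).

```bash
python3 -m inch '[{"slide":[1,-6,-2],"yaw":-0.04,"hand":0.5},{"slide":[1.5,-12,-5],"yaw":-0.08,"hand":0.5},{"slide":[2.9,-18,-8],"yaw":-0.12,"hand":0.5},{"slide":[2.9,-25.7,-11],"yaw":-0.16,"hand":0.5},{"slide":[2.9,-25.7,-13],"yaw":-0.16,"hand":0.5},{"slide":[2.9,-25.7,-13],"yaw":-0.16,"hand":0.5},{"slide":[2.9,-25.7,-13],"yaw":-0.16,"hand":0.5},{"slide":[2.9,-25.7,-13],"yaw":-0.16,"hand":0.5}]'
python3 - <<'E'
from h import *
im,cam=snap('w_b1'); st=sense(); print(st['tcp_pos'],np.degrees(np.arctan2(st['ee_rot'][1,1],st['ee_rot'][0,1])))
b=[]
for c,a,s,_ in blobs(im,'blue',200): print(c.round(1),a,s,ray(c,.025,cam).round(4))
E
```

```text
time_s: 3.62
tcp_pos: [0.6048, -0.057, 0.1637]
ee_rot: [[-0.993, 0.12, 0.003], [0.12, 0.993, 0.0], [-0.003, 0.001, -1.0]]
wrist_force: [-0.2, 0.2, 0.7]
gripper_width: 0.502
[ 0.60469357 -0.05694003  0.16365842] 83.0922965970135
[314.1  81.8] 1498 [301  53  27  59] [ 0.5045 -0.0461  0.025 ]
[313.4 392.8] 559 [304 379  20  30] [ 0.7093 -0.0717  0.025 ]
```

View pics/w_b1.png

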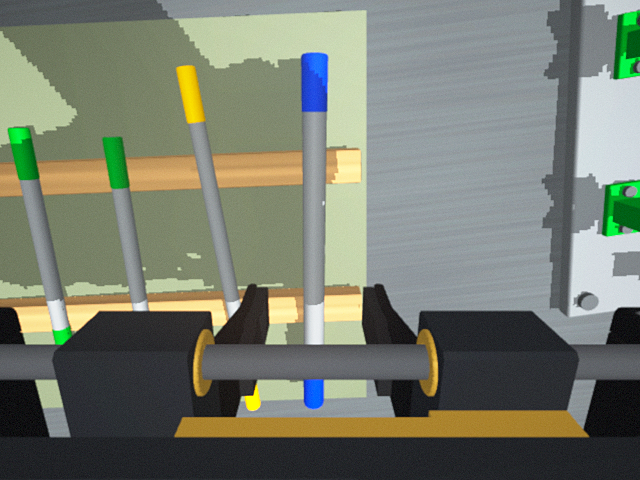

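The rail sits centred between the open jaws, and the yellow rail clears the left finger. Go down, close, lift.

```bash
python3 -m inch '[{"slide":[-0.1,-0.15,-4],"yaw":0,"hand":0.5},{"slide":[-0.1,-0.15,-7],"yaw":0,"hand":0.5},{"slide":[-0.1,-0.15,-8.6],"yaw":0,"hand":0.5},{"slide":[-0.1,-0.15,-8.6],"yaw":0,"hand":0.5},{"slide":[-0.1,-0.15,-8.6],"yaw":0,"hand":0.5},{"slide":[-0.1,-0.15,-8.6],"yaw":0,"hand":1},{"slide":[-0.1,-0.15,-8.6],"yaw":0,"hand":1},{"slide":[-0.1,-0.15,-8.6],"yaw":0,"hand":1},{"slide":[-0.1,-0.15,-8.6],"yaw":0,"hand":1},{"slide":[-0.1,-0.15,-8.6],"yaw":0,"hand":1}]'
python3 -m inch '[{"slide":[0,0,0],"yaw":0,"hand":1},{"slide":[0,0,0],"yaw":0,"hand":1},{"slide":[0,0,2],"yaw":0,"hand":1},{"slide":[0,0,5],"yaw":0,"hand":1},{"slide":[0,0,9],"yaw":0,"hand":1},{"slide":[0,0,9],"yaw":0,"hand":1},{"slide":[0,0,9],"yaw":0,"hand":1}]'
```

```text
time_s: 4.92
tcp_pos: [0.6032, -0.0595, 0.0765]
ee_rot: [[-0.993, 0.122, 0.001], [0.122, 0.993, 0.0], [-0.001, 0.0, -1.0]]
wrist_force: [-0.6, 0.6, 1.4]
gripper_width: 0.15
time_s: 5.8
tcp_pos: [0.6016, -0.0596, 0.1645]
ee_rot: [[-0.992, 0.123, -0.004], [0.123, 0.992, 0.0], [0.004, -0.0, -1.0]]
wrist_force: [0.4, -0.2, -3.8]
gripper_width: 0.149
```

Rail held: opening 0.15 and about 3 N of load. Carry it over to the blue rest.

```bash
python3 -m inch '[{"slide":[-1,4,0],"yaw":0.03,"hand":1},{"slide":[-2,9,0],"yaw":0.06,"hand":1},{"slide":[-3,14,0],"yaw":0.1,"hand":1},{"slide":[-4,19,0],"yaw":0.13,"hand":1},{"slide":[-5,22,0],"yaw":0.16,"hand":1},{"slide":[-5,23.3,0],"yaw":0.16,"hand":1},{"slide":[-5,23.3,0],"yaw":0.16,"hand":1},{"slide":[-5,23.3,0],"yaw":0.16,"hand":1},{"slide":[-5,23.3,0],"yaw":0.16,"hand":1},{"slide":[-5,23.3,0],"yaw":0.16,"hand":1}]'
python3 - <<'E'
from h import *
im,cam=snap('w_b2'); st=sense(); print(st['tcp_pos'],np.degrees(np.arctan2(st['ee_rot'][1,1],st['ee_rot'][0,1])))
z=st['tcp_pos'][2]-.051
for c,a,s,m in blobs(im,'blue',200):
    print(c.round(1),a,s,ray(c,z,cam).round(4), 'near end',ray((c[0],s[1]),z,cam).round(4),ray((c[0],s[1]+s[3]),z,cam).round(4))
E
```

```text
time_s: 7.05
tcp_pos: [0.5531, 0.1727, 0.1662]
ee_rot: [[-0.999, -0.036, -0.0], [-0.036, 0.999, -0.0], [0.0, -0.0, -1.0]]
wrist_force: [-0.6, -0.1, -2.9]
gripper_width: 0.151
[0.55310345 0.17278103 0.16629231] 92.10140871229602
[317.   72.6] 5150 [283  16  72 104] [0.4554 0.169  0.1153] near end [0.4385 0.1683 0.1153] [0.4708 0.1695 0.1153]
```

View pics/w_b2.png

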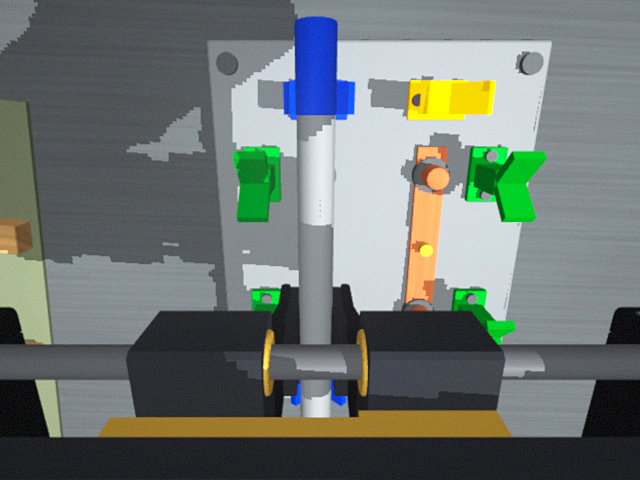

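The rail's near end is at (316,16) and its paint edge at v≈115, so its middle is at about x = 0.555. It needs −0.37 cm in x and +0.15 cm in y. Lowering.

```bash
python3 -m inch '[{"slide":[-0.37,0.15,-1],"yaw":0,"hand":1},{"slide":[-0.37,0.15,-2.5],"yaw":0,"hand":1},{"slide":[-0.37,0.15,-4],"yaw":0,"hand":1},{"slide":[-0.37,0.15,-5.5],"yaw":0,"hand":1},{"slide":[-0.37,0.15,-6.5],"yaw":0,"hand":1},{"slide":[-0.37,0.15,-6.9],"yaw":0,"hand":1},{"slide":[-0.37,0.15,-6.9],"yaw":0,"hand":1},{"slide":[-0.37,0.15,-6.9],"yaw":0,"hand":1},{"slide":[-0.37,0.15,-6.9],"yaw":0,"hand":1}]'
python3 - <<'E'
from h import *
im,cam=snap('w_b3'); st=sense(); print(st['tcp_pos'],st['wrist_force'])
v=capture('top'); cv2.imwrite('pics/t1.png',v)
cv2.imwrite('pics/b3.png',np.hstack([cv2.resize(im[0:310,170:520],(620,549))]))
E
```

```text
time_s: 8.22
tcp_pos: [0.5495, 0.1751, 0.0978]
ee_rot: [[-0.999, -0.038, 0.001], [-0.038, 0.999, 0.001], [-0.001, 0.001, -1.0]]
wrist_force: [-0.0, -0.2, -3.0]
gripper_width: 0.148
[0.54947734 0.17510595 0.09774925] [ 0.37826989  0.01581268 -4.063062  ]
```

View pics/b3.png

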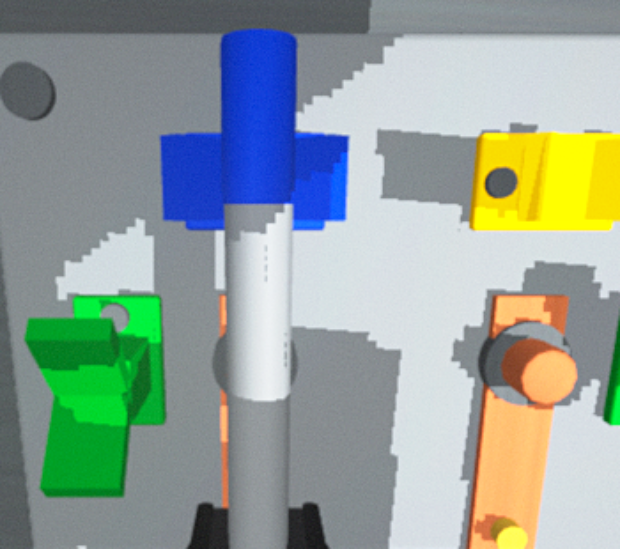

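```bash
python3 - <<'E'
from h import *
st=sense(); cam=campose('wrist',st); g=lambda x,y,z:ray((170+x/1.771,y/1.771),z,cam).round(4)
print('paint',g(258,204,.0533),'end',g(258,31,.051)); print('block',g(255,134,.048),g(255,219,.048),'rims',g(161,178,.048),g(348,178,.048),'rail y',g(258,178,.048))
E
```

```text
paint [0.4655 0.1713 0.0533] end [0.4362 0.1702 0.051 ]
block [0.4529 0.1703 0.048 ] [0.4683 0.1708 0.048 ] rims [0.4614 0.1524 0.048 ] [0.4601 0.1885 0.048 ] rail y [0.4607 0.1711 0.048 ]
```

The rail is 1.5 mm short in x (block middle 0.4606, paint edge 0.4655). Correct that, seat it, release and rise.

```bash
python3 -m inch '[{"slide":[0.15,-0.05,0],"yaw":0,"hand":1},{"slide":[0.15,-0.05,-0.15],"yaw":0,"hand":1},{"slide":[0.15,-0.05,-0.3],"yaw":0,"hand":1},{"slide":[0.15,-0.05,-0.35],"yaw":0,"hand":1},{"slide":[0.15,-0.05,-0.35],"yaw":0,"hand":1},{"slide":[0.15,-0.05,-0.35],"yaw":0,"hand":1}]'
python3 -c "from h import *;s=sense();print(s['tcp_pos'],s['wrist_force'])"
```

```text
time_s: 9.07
tcp_pos: [0.5508, 0.1744, 0.0944]
ee_rot: [[-0.999, -0.038, 0.0], [-0.038, 0.999, -0.0], [-0.0, -0.0, -1.0]]
wrist_force: [-3.0, -0.9, 6.0]
gripper_width: 0.151
[0.55080416 0.17444199 0.09440609] [-3.04647882 -0.87348425  6.04108805]
```

Contact felt (about 9 N upward), so the rail is seated. Release and rise.

```bash
python3 -m inch '[{"slide":[0,0,0],"yaw":0,"hand":0.55},{"slide":[0,0,0],"yaw":0,"hand":0.55},{"slide":[0,0,0],"yaw":0,"hand":0.55},{"slide":[0,0,2],"yaw":0,"hand":0.55},{"slide":[0,0,7],"yaw":0,"hand":0.55},{"slide":[0,0,13],"yaw":0,"hand":0.55},{"slide":[0,0,16],"yaw":0,"hand":0.55},{"slide":[0,0,16],"yaw":0,"hand":0.55},{"slide":[0,0,16],"yaw":0,"hand":0.55}]'
python3 - <<'E'
from h import *
im,cam=snap('w_b4')
for c,a,s,_ in blobs(im,'blue',200): print(c.round(1),a,s,ray(c,.045,cam).round(4))
cv2.imwrite('pics/b4.png',cv2.resize(im[0:320,170:490],(640,640))[:600])
E
```

```text
time_s: 10.2
tcp_pos: [0.5502, 0.1743, 0.2526]
ee_rot: [[-0.999, -0.037, -0.002], [-0.037, 0.999, -0.0], [0.002, -0.0, -1.0]]
wrist_force: [-0.5, -0.3, -0.1]
gripper_width: 0.447
[315.6 100.9] 1668 [291  72  50  51] [0.4563 0.1702 0.045 ]
[315.1 324.7] 1055 [295 301  42  44] [0.6397 0.1766 0.045 ]
```

View pics/b4.png

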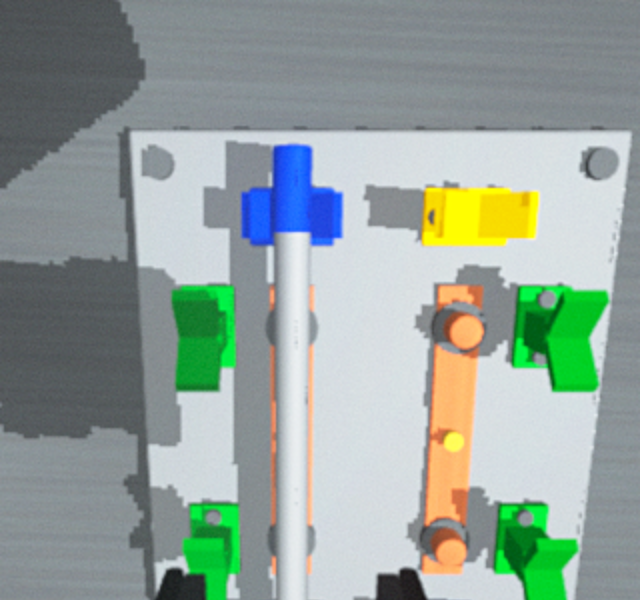

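Blue rail lies in both its V's. On to the yellow rail at (0.6035, −0.1168).

```bash
python3 -m inch '[{"slide":[1,-6,0],"yaw":-0.01,"hand":0.5},{"slide":[2,-12,0],"yaw":-0.02,"hand":0.5},{"slide":[3,-18,-2],"yaw":-0.04,"hand":0.5},{"slide":[4,-24,-5],"yaw":-0.042,"hand":0.5},{"slide":[5.3,-29.1,-8],"yaw":-0.042,"hand":0.5},{"slide":[5.3,-29.1,-11],"yaw":-0.042,"hand":0.5},{"slide":[5.3,-29.1,-11],"yaw":-0.042,"hand":0.5},{"slide":[5.3,-29.1,-11],"yaw":-0.042,"hand":0.5},{"slide":[5.3,-29.1,-11],"yaw":-0.042,"hand":0.5}]'
python3 - <<'E'
from h import *
im,cam=snap('w_y1'); st=sense(); print(st['tcp_pos'],np.degrees(np.arctan2(st['ee_rot'][1,1],st['ee_rot'][0,1])))
for c,a,s,_ in blobs(im,'yellow',200,(0,0,640,320)): print(c.round(1),a,s,ray(c,.023,cam).round(4),ray((c[0],s[1]),.023,cam).round(4),ray((c[0],s[1]+s[3]),.028,cam).round(4))
b=cv2.inRange(im[200:205,150:480],np.array((90,90,90)),np.array((255,255,255)))
E
```

```text
time_s: 11.38
tcp_pos: [0.6046, -0.1156, 0.1453]
ee_rot: [[-1.0, 0.002, 0.003], [0.002, 1.0, -0.0], [-0.003, -0.0, -1.0]]
wrist_force: [-0.7, -0.6, 0.0]
gripper_width: 0.501
[ 0.60448852 -0.11565149  0.14531056] 89.84830933625138
[315.8  76.1] 1330 [305  44  22  65] [ 0.5021 -0.1158  0.023 ] [ 0.4873 -0.1158  0.023 ] [ 0.518  -0.1159  0.028 ]
```

```bash
python3 -m inch '[{"slide":[-0.15,-0.05,-4],"yaw":0,"hand":0.5},{"slide":[-0.15,-0.05,-6],"yaw":0,"hand":0.5},{"slide":[-0.15,-0.05,-7],"yaw":0,"hand":0.5},{"slide":[-0.15,-0.05,-7],"yaw":0,"hand":0.5},{"slide":[-0.15,-0.05,-7],"yaw":0,"hand":1},{"slide":[-0.15,-0.05,-7],"yaw":0,"hand":1},{"slide":[-0.15,-0.05,-7],"yaw":0,"hand":1},{"slide":[-0.15,-0.05,-7],"yaw":0,"hand":1},{"slide":[-0.15,-0.05,-7],"yaw":0,"hand":1},{"slide":[-0.15,-0.05,-7],"yaw":0,"hand":1}]'
python3 -m inch '[{"slide":[0,0,0],"yaw":0,"hand":1},{"slide":[0,0,2],"yaw":0,"hand":1},{"slide":[0,0,5],"yaw":0,"hand":1},{"slide":[0,0,9],"yaw":0,"hand":1},{"slide":[0,0,9],"yaw":0,"hand":1},{"slide":[0,0,9],"yaw":0,"hand":1},{"slide":[0,0,9],"yaw":0,"hand":1}]'
```

```text
time_s: 12.68
tcp_pos: [0.6023, -0.117, 0.0739]
ee_rot: [[-1.0, 0.004, 0.0], [0.004, 1.0, 0.0], [-0.0, 0.0, -1.0]]
wrist_force: [-0.8, 0.3, 0.7]
gripper_width: 0.104
time_s: 13.55
tcp_pos: [0.6014, -0.117, 0.1621]
ee_rot: [[-1.0, 0.005, -0.003], [0.005, 1.0, 0.0], [0.003, 0.0, -1.0]]
wrist_force: [-0.0, -0.8, -0.9]
gripper_width: 0.103
```

```bash
python3 -m inch '[{"slide":[-1,6,0],"yaw":0.01,"hand":1},{"slide":[-2,12,0],"yaw":0.02,"hand":1},{"slide":[-3,18,0],"yaw":0.03,"hand":1},{"slide":[-4,24,0],"yaw":0.04,"hand":1},{"slide":[-5,30,0],"yaw":0.04,"hand":1},{"slide":[-5.2,34,0],"yaw":0.04,"hand":1},{"slide":[-5.2,36.1,0],"yaw":0.04,"hand":1},{"slide":[-5.2,36.1,0],"yaw":0.04,"hand":1},{"slide":[-5.2,36.1,0],"yaw":0.04,"hand":1},{"slide":[-5.2,36.1,0],"yaw":0.04,"hand":1}]'
python3 -m inch '[{"slide":[0,0,-1.5],"yaw":0,"hand":1},{"slide":[0,0,-3],"yaw":0,"hand":1},{"slide":[0,0,-4.5],"yaw":0,"hand":1},{"slide":[0,0,-5.5],"yaw":0,"hand":1},{"slide":[0,0,-5.5],"yaw":0,"hand":1},{"slide":[0,0,-5.5],"yaw":0,"hand":1}]'
python3 - <<'E'
from h import *
im,cam=snap('w_y2'); st=sense(); print(st['tcp_pos'],np.degrees(np.arctan2(st['ee_rot'][1,1],st['ee_rot'][0,1])),st['wrist_force'])
cv2.imwrite('pics/y2.png',cv2.resize(im[0:300,170:470],(600,600)))
E
```

```text
time_s: 14.8
tcp_pos: [0.5504, 0.2426, 0.1636]
ee_rot: [[-0.999, -0.034, -0.001], [-0.034, 0.999, -0.0], [0.001, -0.0, -1.0]]
wrist_force: [-0.6, 0.5, -0.9]
gripper_width: 0.103
time_s: 15.55
tcp_pos: [0.5506, 0.2442, 0.109]
ee_rot: [[-0.999, -0.036, 0.001], [-0.036, 0.999, 0.0], [-0.001, 0.0, -1.0]]
wrist_force: [-1.2, 0.1, -1.2]
gripper_width: 0.101
[0.55064278 0.24429548 0.10930283] 92.06806771119086 [ 0.27425515 -0.63969502 -0.47330525]
```

View pics/y2.png

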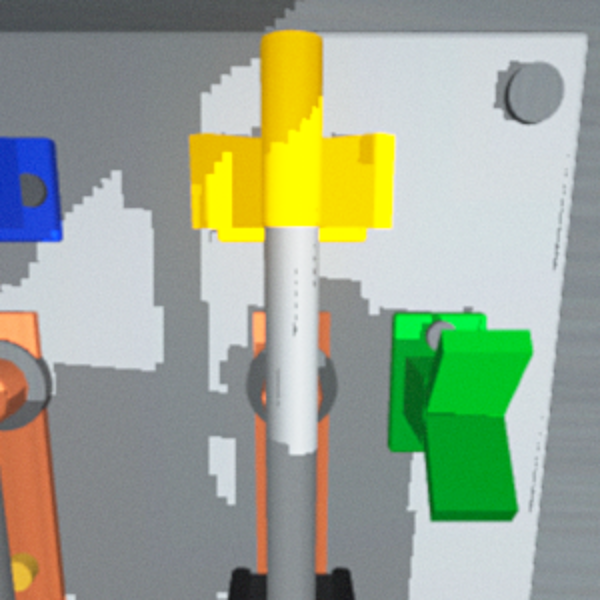

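```bash
python3 - <<'E'
from h import *
st=sense(); cam=campose('wrist',st); g=lambda x,y,z:ray((170+x/2,y/2),z,cam).round(4)
print('paint',g(292,227,.0633),'end',g(292,31,.061)); a,b=g(292,134,.053),g(292,229,.053); print('block',a,b,'ctr',(a+b)/2+[.0919,.0032,0],'rims',g(190,181,.053),g(395,181,.053),'rail y',g(293,181,.0584))
E
```

```text
paint [0.4662 0.2408 0.0633] end [0.4365 0.2397 0.061 ]
block [0.4507 0.2402 0.053 ] [0.4665 0.2408 0.053 ] ctr [0.5505 0.2437 0.053 ] rims [0.459  0.2224 0.053 ] [0.4577 0.2588 0.053 ] rail y [0.4587 0.2407 0.0584]
```

The rail is within 1 mm of centre. Lower and release.

```bash
python3 -m inch '[{"slide":[-0.07,0,-0.5],"yaw":0,"hand":1},{"slide":[-0.07,0,-0.9],"yaw":0,"hand":1},{"slide":[-0.07,0,-1.2],"yaw":0,"hand":1},{"slide":[-0.07,0,-1.35],"yaw":0,"hand":1},{"slide":[-0.07,0,-1.35],"yaw":0,"hand":1},{"slide":[-0.07,0,-1.35],"yaw":0,"hand":1}]'
```

```text
time_s: 16.35
tcp_pos: [0.5498, 0.2443, 0.0958]
ee_rot: [[-0.999, -0.036, 0.001], [-0.036, 0.999, 0.001], [-0.001, 0.001, -1.0]]
wrist_force: [-1.9, 1.6, 3.0]
gripper_width: 0.102
```

```bash
python3 -m inch '[{"slide":[0,0,0],"yaw":0,"hand":0.55},{"slide":[0,0,0],"yaw":0,"hand":0.55},{"slide":[0,0,0],"yaw":0,"hand":0.55},{"slide":[0,0,2],"yaw":0,"hand":0.55},{"slide":[0,0,7],"yaw":0,"hand":0.55},{"slide":[2,-3.5,13],"yaw":0,"hand":0.55},{"slide":[4,-3.5,16],"yaw":0,"hand":0.55},{"slide":[4,-3.5,17],"yaw":0,"hand":0.55},{"slide":[4,-3.5,17],"yaw":0,"hand":0.55},{"slide":[4,-3.5,17],"yaw":0,"hand":0.55}]'
python3 - <<'E'
from h import *
im,cam=snap('w_j3'); print(sense()['tcp_pos'])
cv2.imwrite('pics/j3.png',cv2.resize(im[0:300,200:440],(480*5//4,750*4//5),interpolation=2))
cv2.imwrite('pics/top2.png',capture('top'))
E
```

```text
time_s: 17.6
tcp_pos: [0.5884, 0.2089, 0.2632]
ee_rot: [[-0.999, -0.036, -0.004], [-0.036, 0.999, -0.002], [0.004, -0.002, -1.0]]
wrist_force: [0.4, -0.8, -0.5]
gripper_width: 0.451
[0.58851747 0.20897094 0.26326124]
```

View pics/j3.png

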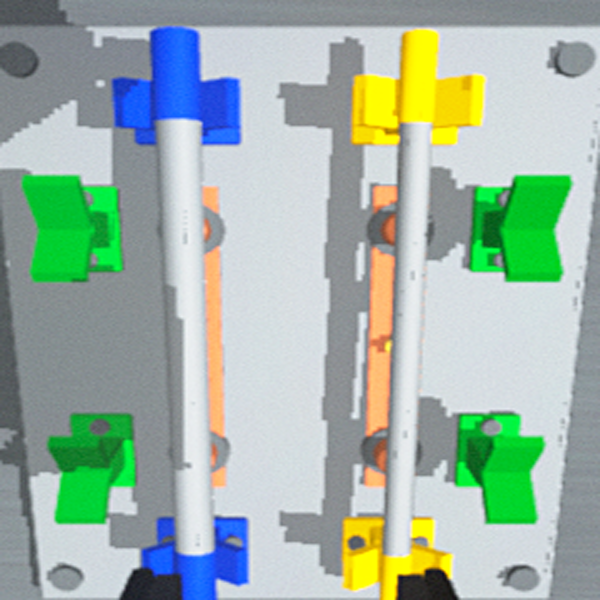

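Both rails lie in their V's, with all four painted ends visible. I'll check their centring from the paint edges and measure the crosses again from the earlier picture.

```bash
python3 - <<'E'
from h import *
cam=campose('wrist',sense()); g=lambda x,y,z:ray((200+x/2.5,y/2),z,cam).round(4)
for n,x1,v1,x2,v2,z in (('blue',178,118,196,553,.0495),('yel',415,123,398,555,.0495)):
    a,b=g(x1,v1,z),g(x2,v2,z); print(n,a,b,(a+b)/2,np.linalg.norm(b-a))
print('rims near blue',g(178,78,.048),g(178,127,.048),'yel',g(415,75,.053),g(415,126,.053))
# green V rims: y extents of each block's top
for n,pts in (('nearL',(24,88,)),('nearR',(512,570))): print(n,[g(x,178,.063) for x in pts])
for n,pts in (('nearL',(32,88,)),('nearR',(503,560))): print(n,[g(x,278,.063) for x in pts])
E
```

```text
blue [0.467  0.1718 0.0495] [0.6364 0.1782 0.0495] [0.5517 0.175  0.0495] 0.16952085417434629
yel [0.4662 0.2401 0.0495] [0.6348 0.2471 0.0495] [0.5505 0.2436 0.0495] 0.16874525178505026
rims near blue [0.4538 0.1716 0.048 ] [0.4698 0.1716 0.048 ] yel [0.4513 0.2385 0.053 ] [0.4676 0.2398 0.053 ]
nearL [array([0.4895, 0.13  , 0.063 ]), array([0.4889, 0.148 , 0.063 ])]
nearR [array([0.4846, 0.2672, 0.063 ]), array([0.484 , 0.2835, 0.063 ])]
nearL [array([0.5236, 0.1307, 0.063 ]), array([0.5231, 0.1471, 0.063 ])]
nearR [array([0.5187, 0.2681, 0.063 ]), array([0.5181, 0.2848, 0.063 ])]
```

Both rails are centred to within about 1.5 mm; the measured paint-edge span is 169.5 mm against 170 mm true. The green pairs come out at near (0.504, 0.2076) and far (0.600, 0.211). Now for cross_a.

```bash
python3 -m inch '[{"slide":[0.5,-6,0],"yaw":-0.03,"hand":0.5},{"slide":[0.5,-12,0],"yaw":-0.06,"hand":0.5},{"slide":[1,-18,0],"yaw":-0.1,"hand":0.5},{"slide":[1,-24,0],"yaw":-0.147,"hand":0.5},{"slide":[1,-30,-3],"yaw":-0.147,"hand":0.5},{"slide":[1,-36,-6],"yaw":-0.147,"hand":0.5},{"slide":[1,-38.5,-11],"yaw":-0.147,"hand":0.5},{"slide":[1,-38.5,-11],"yaw":-0.147,"hand":0.5},{"slide":[1,-38.5,-11],"yaw":-0.147,"hand":0.5},{"slide":[1,-38.5,-11],"yaw":-0.147,"hand":0.5}]'
cat > g.py <<'E'
from h import *
import sys
im,cam=snap(sys.argv[1]); st=sense(); print(st['tcp_pos'],np.degrees(np.arctan2(st['ee_rot'][1,1],st['ee_rot'][0,1])),st['joints'].round(0))
for c,a,s,m in blobs(im,'green',150,(0,0,640,370)):
    p=np.argwhere(m)[:,::-1]; lo=p[p[:,1]>=p[:,1].max()-1].mean(0)+[0,1]; 
    print(c.round(1),a,s,ray(c,.023,cam).round(4),'paint edge',ray(lo,.027,cam).round(4))
E
python3 g.py w_c1
```

```text
time_s: 18.95
tcp_pos: [0.6008, -0.1749, 0.1572]
ee_rot: [[-0.994, 0.109, 0.004], [0.109, 0.994, -0.0], [-0.004, -0.0, -1.0]]
wrist_force: [0.5, 0.6, -0.2]
gripper_width: 0.499
[ 0.6007198  -0.1748542   0.15724571] 83.74777887535002 [ -1.  29.  -9.   0. -52. -95.]
[220.4 134.1] 1011 [210 107  21  56] [ 0.5222 -0.2205  0.023 ] paint edge [ 0.5374 -0.2215  0.027 ]
[315.4 144.8] 966 [306 118  19  55] [ 0.5338 -0.1682  0.023 ] paint edge [ 0.5487 -0.1698  0.027 ]
[315.4 335.7] 269 [308 326  16  19] [ 0.6566 -0.1817  0.023 ] paint edge [ 0.6607 -0.1822  0.027 ]
```

```bash
python3 -m inch '[{"slide":[-0.15,-0.05,-4],"yaw":0,"hand":0.5},{"slide":[-0.15,-0.05,-7],"yaw":0,"hand":0.5},{"slide":[-0.15,-0.05,-8.3],"yaw":0,"hand":0.5},{"slide":[-0.15,-0.05,-8.3],"yaw":0,"hand":0.5},{"slide":[-0.15,-0.05,-8.3],"yaw":0,"hand":1},{"slide":[-0.15,-0.05,-8.3],"yaw":0,"hand":1},{"slide":[-0.15,-0.05,-8.3],"yaw":0,"hand":1},{"slide":[-0.15,-0.05,-8.3],"yaw":0,"hand":1},{"slide":[-0.15,-0.05,-8.3],"yaw":0,"hand":1},{"slide":[-0.15,-0.05,-8.3],"yaw":0,"hand":1}]'
python3 -m inch '[{"slide":[0,0,0],"yaw":0,"hand":1},{"slide":[0,0,3],"yaw":0,"hand":1},{"slide":[0,0,7],"yaw":0,"hand":1},{"slide":[0,0,11],"yaw":0,"hand":1},{"slide":[0,0,11],"yaw":0,"hand":1},{"slide":[0,0,11],"yaw":0,"hand":1},{"slide":[0,0,11],"yaw":0,"hand":1}]'
python3 g.py w_c2
```

```text
time_s: 20.25
tcp_pos: [0.5988, -0.1766, 0.0732]
ee_rot: [[-0.994, 0.111, 0.002], [0.111, 0.994, -0.0], [-0.002, -0.0, -1.0]]
wrist_force: [-0.5, 0.8, 6.1]
gripper_width: 0.101
time_s: 21.12
tcp_pos: [0.5971, -0.1764, 0.1802]
ee_rot: [[-0.994, 0.111, -0.004], [0.111, 0.994, 0.001], [0.004, 0.0, -1.0]]
wrist_force: [0.4, 0.7, -0.7]
gripper_width: 0.102
[ 0.59726653 -0.17645644  0.18039483] 83.61216883586609 [ -2.  27.  -8.  -0. -55. -95.]
[232.4 140.5] 806 [224 116  18  50] [ 0.5223 -0.2206  0.023 ] paint edge [ 0.5372 -0.2219  0.027 ]
[315.  168.3] 2312 [301 127  29  85] [ 0.5451 -0.1715  0.023 ] paint edge [ 0.5721 -0.1745  0.027 ]
```

cross_a held. Carry it to the far green pair, turning 98°.

```bash
python3 -m inch '[{"slide":[0,4,0],"yaw":0.17,"hand":1},{"slide":[0,8,0],"yaw":0.34,"hand":1},{"slide":[0,12,0],"yaw":0.51,"hand":1},{"slide":[0,16,0],"yaw":0.68,"hand":1},{"slide":[0,20,0],"yaw":0.85,"hand":1},{"slide":[0,24,0],"yaw":1.02,"hand":1},{"slide":[0.3,28,0],"yaw":1.19,"hand":1},{"slide":[0.3,32,0],"yaw":1.36,"hand":1},{"slide":[0.3,36,0],"yaw":1.53,"hand":1},{"slide":[0.3,38.7,0],"yaw":1.717,"hand":1}]'
python3 -m inch '[{"slide":[0,0,0],"yaw":0,"hand":1},{"slide":[0,0,0],"yaw":0,"hand":1},{"slide":[0,0,-2],"yaw":0,"hand":1},{"slide":[0,0,-4],"yaw":0,"hand":1},{"slide":[0,0,-4.5],"yaw":0,"hand":1},{"slide":[0,0,-4.5],"yaw":0,"hand":1},{"slide":[0,0,-4.5],"yaw":0,"hand":1}]'
python3 - <<'E'
from h import *
im,cam=snap('w_c3'); st=sense(); print(st['tcp_pos'],np.degrees(np.arctan2(st['ee_rot'][1,1],st['ee_rot'][0,1])),st['wrist_force'])
cv2.imwrite('pics/c3.png',cv2.resize(im[0:340,120:520],(706,600),interpolation=2))
E
```

```text
time_s: 22.42
tcp_pos: [0.6006, 0.2121, 0.181]
ee_rot: [[0.042, -0.999, -0.002], [-0.999, -0.042, -0.001], [0.001, 0.002, -1.0]]
wrist_force: [-0.1, -0.3, -1.6]
gripper_width: 0.098
time_s: 23.3
tcp_pos: [0.6016, 0.2104, 0.1382]
ee_rot: [[0.035, -0.999, 0.002], [-0.999, -0.035, 0.001], [-0.001, -0.002, -1.0]]
wrist_force: [0.4, -0.1, -0.3]
gripper_width: 0.099
[0.60157034 0.21052025 0.13825913] -178.01156081806553 [ 0.21750109  0.21331389 -1.68444127]
```

View pics/c3.png

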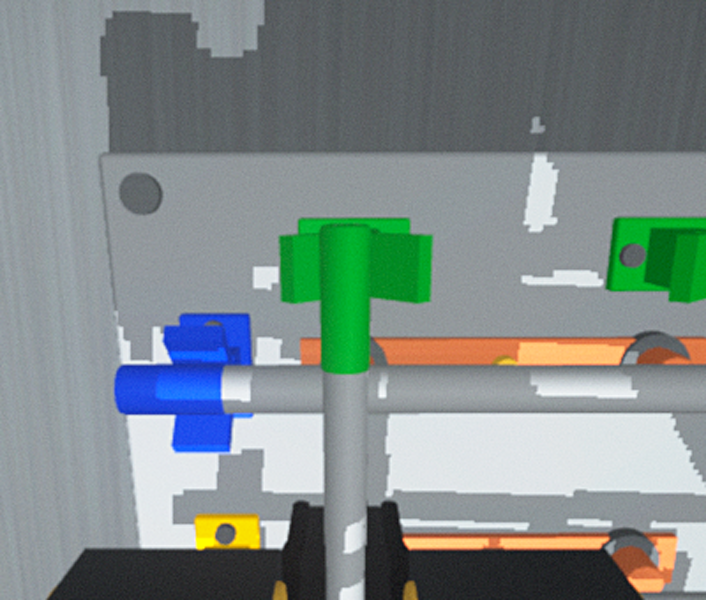

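```bash
cat > q.py <<'E'
from h import *
def calc(wz,paint,end,rimL,rimR,vo,vi,s,x0):
    cam=campose('wrist',sense()); g=lambda x,y,z:ray((x0+x/s,y/s),z,cam)
    p,e=g(paint[0],paint[1],wz+.005),g(end[0],end[1],wz+.004)
    L,R=g(rimL,(vo+vi)/2,.063),g(rimR,(vo+vi)/2,.063); o,i=g((rimL+rimR)/2,vo,.063),g((rimL+rimR)/2,vi,.063)
    print('wire mid y: paint',p[1]+.05,'end',e[1]+.08,' wire x at edge',p[0].round(4)); print('block',o.round(4),i.round(4),'rest mid y',(o+i)[1]/2+.07,'V mid x',(L+R)[0]/2,'width',L[0]-R[0])
E
python3 -c "
from q import *
calc(sense()['tcp_pos'][2]-.0503,(346,373),(346,225),280,431,235,300,1.765,120)"
```

```text
wire mid y: paint 0.2084868870837634 end 0.2094251112939332  wire x at edge 0.6035
block [0.6021 0.1325 0.063 ] [0.6015 0.1477 0.063 ] rest mid y 0.21009328557040735 V mid x 0.6018134343681799 width 0.03590917089354795
```

Wire needs −0.2 cm in x and +0.12 cm in y. Lowering.

```bash
python3 -m inch '[{"slide":[-0.2,0.12,0],"yaw":0,"hand":1},{"slide":[-0.2,0.12,-0.8],"yaw":0,"hand":1},{"slide":[-0.2,0.12,-1.6],"yaw":0,"hand":1},{"slide":[-0.2,0.12,-2.3],"yaw":0,"hand":1},{"slide":[-0.2,0.12,-2.8],"yaw":0,"hand":1},{"slide":[-0.2,0.12,-3.05],"yaw":0,"hand":1},{"slide":[-0.2,0.12,-3.15],"yaw":0,"hand":1},{"slide":[-0.2,0.12,-3.2],"yaw":0,"hand":1},{"slide":[-0.2,0.12,-3.2],"yaw":0,"hand":1},{"slide":[-0.2,0.12,-3.2],"yaw":0,"hand":1}]'
```

```text
time_s: 24.6
tcp_pos: [0.5991, 0.2116, 0.1055]
ee_rot: [[0.035, -0.999, 0.0], [-0.999, -0.035, 0.0], [-0.0, -0.0, -1.0]]
wrist_force: [-0.7, -0.4, 0.5]
gripper_width: 0.103
```

```bash
python3 -m inch '[{"slide":[0,0,-0.05],"yaw":0,"hand":1},{"slide":[0,0,-0.1],"yaw":0,"hand":1},{"slide":[0,0,-0.1],"yaw":0,"hand":1},{"slide":[0,0,-0.1],"yaw":0,"hand":1}]'
```

```text
time_s: 25.1
tcp_pos: [0.5991, 0.2117, 0.1054]
ee_rot: [[0.035, -0.999, 0.001], [-0.999, -0.035, 0.0], [-0.0, -0.001, -1.0]]
wrist_force: [-3.3, -1.2, 5.7]
gripper_width: 0.105
```

Seated at home height with about 7 N. Release and rise.

```bash
python3 -m inch '[{"slide":[0,0,0],"yaw":0,"hand":0.6},{"slide":[0,0,0],"yaw":0,"hand":0.6},{"slide":[0,0,0],"yaw":0,"hand":0.6},{"slide":[0,0,2],"yaw":0,"hand":0.6},{"slide":[0,0,6],"yaw":0,"hand":0.6},{"slide":[0,0,10],"yaw":0,"hand":0.6},{"slide":[-2,0,14],"yaw":0,"hand":0.6},{"slide":[-4,0,15],"yaw":0,"hand":0.6},{"slide":[-5,0,15],"yaw":0,"hand":0.6},{"slide":[-5,0,15],"yaw":0,"hand":0.6}]'
python3 - <<'E'
from h import *
im,cam=snap('w_j4'); st=sense(); print(st['tcp_pos'],st['joints'].round(0))
cv2.imwrite('pics/j4.png',cv2.resize(im[0:340,120:520],(706,600),interpolation=2))
E
```

```text
time_s: 26.35
tcp_pos: [0.5485, 0.2116, 0.2535]
ee_rot: [[0.035, -0.999, -0.001], [-0.999, -0.035, -0.001], [0.001, 0.001, -1.0]]
wrist_force: [0.4, -0.5, 0.6]
gripper_width: 0.403
[0.54894989 0.21160388 0.25328399] [ 37.  20.  -8.   0. -62. -35.]
```

View pics/j4.png

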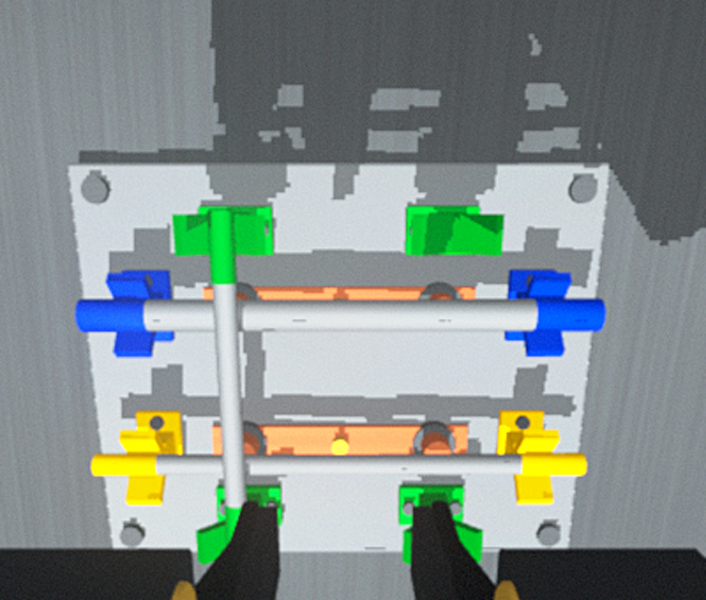

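cross_a lies home across both rails, with paint and end overhangs right at its visible end. The rails overhang their blocks equally on both sides (33/34 px and 32/31 px). Now cross_b. That makes 15 pictures viewed, so I'll keep the last one for the end.

```bash
python3 -m inch '[{"slide":[0.5,-4,0],"yaw":-0.17,"hand":0.5},{"slide":[1,-9,0],"yaw":-0.34,"hand":0.5},{"slide":[1.5,-14,0],"yaw":-0.52,"hand":0.5},{"slide":[2,-19,0],"yaw":-0.7,"hand":0.5},{"slide":[2.5,-24,0],"yaw":-0.88,"hand":0.5},{"slide":[3,-29,0],"yaw":-1.05,"hand":0.5},{"slide":[3.5,-34,0],"yaw":-1.22,"hand":0.5},{"slide":[3.9,-39,0],"yaw":-1.4,"hand":0.5},{"slide":[3.9,-44.1,0],"yaw":-1.57,"hand":0.5},{"slide":[3.9,-44.1,0],"yaw":-1.738,"hand":0.5}]'
python3 -m inch '[{"slide":[0,0,-3],"yaw":0,"hand":0.5},{"slide":[0,0,-7],"yaw":0,"hand":0.5},{"slide":[0,0,-9.5],"yaw":0,"hand":0.5},{"slide":[0,0,-9.5],"yaw":0,"hand":0.5},{"slide":[0,0,-9.5],"yaw":0,"hand":0.5}]'
python3 g.py w_d1
```

```text
time_s: 27.65
tcp_pos: [0.5879, -0.2332, 0.2521]
ee_rot: [[-0.99, 0.143, -0.003], [0.143, 0.99, -0.0], [0.003, -0.001, -1.0]]
wrist_force: [-0.4, 0.7, -0.2]
gripper_width: 0.5
time_s: 28.28
tcp_pos: [0.5889, -0.2298, 0.1597]
ee_rot: [[-0.991, 0.132, 0.001], [0.132, 0.991, -0.001], [-0.001, -0.001, -1.0]]
wrist_force: [0.5, -0.2, 0.9]
gripper_width: 0.499
[ 0.58908198 -0.22967353  0.1603342 ] 82.44000308197768 [ -7.  29.  -8.   0. -52. -91.]
[316.7 145. ] 953 [308 119  19  54] [ 0.5222 -0.2209  0.023 ] paint edge [ 0.5371 -0.2228  0.027 ]
[316.3 335.3] 287 [309 325  16  20] [ 0.6454 -0.2374  0.023 ] paint edge [ 0.6498 -0.2378  0.027 ]
```

```bash
python3 -m inch '[{"slide":[-0.15,0,-4],"yaw":0,"hand":0.5},{"slide":[-0.15,0,-7],"yaw":0,"hand":0.5},{"slide":[-0.15,0,-8.55],"yaw":0,"hand":0.5},{"slide":[-0.15,0,-8.55],"yaw":0,"hand":0.5},{"slide":[-0.15,0,-8.55],"yaw":0,"hand":1},{"slide":[-0.15,0,-8.55],"yaw":0,"hand":1},{"slide":[-0.15,0,-8.55],"yaw":0,"hand":1},{"slide":[-0.15,0,-8.55],"yaw":0,"hand":1},{"slide":[-0.15,0,-8.55],"yaw":0,"hand":1},{"slide":[-0.15,0,-8.55],"yaw":0,"hand":1}]'
python3 -m inch '[{"slide":[0,0,0],"yaw":0,"hand":1},{"slide":[0,0,3],"yaw":0,"hand":1},{"slide":[0,0,7],"yaw":0,"hand":1},{"slide":[0,0,11],"yaw":0,"hand":1},{"slide":[0,0,11],"yaw":0,"hand":1},{"slide":[0,0,11],"yaw":0,"hand":1},{"slide":[0,0,11],"yaw":0,"hand":1}]'
```

```text
time_s: 29.58
tcp_pos: [0.5866, -0.2293, 0.0739]
ee_rot: [[-0.991, 0.132, 0.0], [0.132, 0.991, -0.0], [-0.0, 0.0, -1.0]]
wrist_force: [-0.6, 1.1, 1.0]
gripper_width: 0.102
time_s: 30.45
tcp_pos: [0.5857, -0.2292, 0.1819]
ee_rot: [[-0.991, 0.132, -0.003], [0.132, 0.991, 0.001], [0.003, 0.0, -1.0]]
wrist_force: [0.3, 0.1, -0.8]
gripper_width: 0.104
```

```bash
python3 -m inch '[{"slide":[-0.5,4,0],"yaw":0.17,"hand":1},{"slide":[-1,8,0],"yaw":0.34,"hand":1},{"slide":[-2,13,0],"yaw":0.52,"hand":1},{"slide":[-3,18,0],"yaw":0.7,"hand":1},{"slide":[-4,23,0],"yaw":0.88,"hand":1},{"slide":[-5,28,0],"yaw":1.05,"hand":1},{"slide":[-6,33,0],"yaw":1.22,"hand":1},{"slide":[-7,38,0],"yaw":1.4,"hand":1},{"slide":[-8.25,43.75,0],"yaw":1.57,"hand":1},{"slide":[-8.25,43.75,0],"yaw":1.738,"hand":1}]'
python3 -m inch '[{"slide":[0,0,0],"yaw":0,"hand":1},{"slide":[0,0,0],"yaw":0,"hand":1},{"slide":[0,0,-2],"yaw":0,"hand":1},{"slide":[0,0,-4],"yaw":0,"hand":1},{"slide":[0,0,-4.5],"yaw":0,"hand":1},{"slide":[0,0,-4.5],"yaw":0,"hand":1},{"slide":[0,0,-4.5],"yaw":0,"hand":1}]'
python3 - <<'E'
from h import *
im,cam=snap('w_d3'); st=sense(); print(st['tcp_pos'],np.degrees(np.arctan2(st['ee_rot'][1,1],st['ee_rot'][0,1])),st['wrist_force'])
for n in ('w_d3','w_c3'):
  im=cv2.imread(f'pics/{n}.png')
  for c,a,s,m in blobs(im,'green',150,(0,0,640,330)):
    p=np.argwhere(m)[:,::-1]; print(n,c.round(1),a,s)
    if abs(c[0]-315)<20: # column profile: width per row
        print([(int(r),int(p[p[:,1]==r][:,0].min()),int(p[p[:,1]==r][:,0].max())) for r in range(p[:,1].min(),p[:,1].max()+1,4)], p[:,1].max())
E
```

```text
time_s: 31.7
tcp_pos: [0.5032, 0.2116, 0.1827]
ee_rot: [[0.046, -0.999, -0.001], [-0.999, -0.046, -0.001], [0.001, 0.001, -1.0]]
wrist_force: [-0.4, -0.7, -1.3]
gripper_width: 0.1
time_s: 32.58
tcp_pos: [0.5046, 0.2082, 0.1396]
ee_rot: [[0.034, -0.999, 0.001], [-0.999, -0.034, 0.001], [-0.001, -0.001, -1.0]]
wrist_force: [-0.8, -0.7, -0.9]
gripper_width: 0.102
[0.5045318  0.20833069 0.13960045] -178.01804445838474 [-0.76423559 -0.43981249 -1.07949605]
w_d3 [113.7 148.9] 5523 [ 52 121 124  73]
w_d3 [317.8 155.9] 5014 [276 121  87  93]
[(121, 287, 349), (125, 287, 349), (129, 286, 350), (133, 276, 361), (137, 276, 361), (141, 276, 361), (145, 277, 361), (149, 277, 361), (153, 277, 361), (157, 277, 361), (161, 277, 360), (165, 277, 360), (169, 302, 329), (173, 302, 329), (177, 302, 329), (181, 302, 329), (185, 302, 329), (189, 302, 329), (193, 302, 329), (197, 302, 329), (201, 302, 329), (205, 302, 329), (209, 303, 328), (213, 314, 316)] 213
w_c3 [525.4 147.1] 4882 [463 123 128  49]
w_c3 [319.7 157.6] 4925 [278 124  87  88]
[(124, 289, 351), (128, 289, 352), (132, 289, 352), (136, 278, 364), (140, 279, 364), (144, 279, 364), (148, 279, 363), (152, 279, 364), (156, 279, 363), (160, 279, 363), (164, 279, 363), (168, 279, 363), (172, 302, 329), (176, 302, 329), (180, 302, 329), (184, 302, 328), (188, 302, 328), (192, 302, 329), (196, 302, 329), (200, 302, 329), (204, 302, 328), (208, 302, 328)] 211
```

```bash
python3 -c "
from q import *
calc(sense()['tcp_pos'][2]-.0509,(315.5,212.5),(315.5,125),276.5,361.5,132,168,1,0)"
```

```text
wire mid y: paint 0.20689003013917 end 0.20645258881857798  wire x at edge 0.5066
block [0.506 0.13  0.063] [0.5055 0.1449 0.063 ] rest mid y 0.20741821415735384 V mid x 0.505774281211948 width 0.035920535725135816
```

Shift −0.15 cm in x and +0.05 cm in y, then lower.

```bash
python3 -m inch '[{"slide":[-0.15,0.05,0],"yaw":0,"hand":1},{"slide":[-0.15,0.05,-0.8],"yaw":0,"hand":1},{"slide":[-0.15,0.05,-1.6],"yaw":0,"hand":1},{"slide":[-0.15,0.05,-2.3],"yaw":0,"hand":1},{"slide":[-0.15,0.05,-2.8],"yaw":0,"hand":1},{"slide":[-0.15,0.05,-3.1],"yaw":0,"hand":1},{"slide":[-0.15,0.05,-3.25],"yaw":0,"hand":1},{"slide":[-0.15,0.05,-3.3],"yaw":0,"hand":1},{"slide":[-0.15,0.05,-3.3],"yaw":0,"hand":1},{"slide":[-0.15,0.05,-3.3],"yaw":0,"hand":1}]'
```

```text
time_s: 33.88
tcp_pos: [0.5029, 0.2088, 0.1061]
ee_rot: [[0.035, -0.999, 0.001], [-0.999, -0.035, 0.001], [-0.001, -0.001, -1.0]]
wrist_force: [0.9, -0.4, 0.7]
gripper_width: 0.102
```

```bash
python3 -m inch '[{"slide":[0,0,-0.05],"yaw":0,"hand":1},{"slide":[0,0,-0.1],"yaw":0,"hand":1},{"slide":[0,0,-0.1],"yaw":0,"hand":1},{"slide":[0,0,-0.1],"yaw":0,"hand":1}]'
```

```text
time_s: 34.38
tcp_pos: [0.503, 0.2089, 0.106]
ee_rot: [[0.036, -0.999, 0.001], [-0.999, -0.036, 0.001], [-0.0, -0.001, -1.0]]
wrist_force: [-1.0, -0.3, 8.1]
gripper_width: 0.097
```

Seated with about 9 N. Release, rise, and step aside so both ends of the crosses are in view.

```bash
python3 -m inch '[{"slide":[0,0,0],"yaw":0,"hand":0.6},{"slide":[0,0,0],"yaw":0,"hand":0.6},{"slide":[0,0,0],"yaw":0,"hand":0.6},{"slide":[0,0,2],"yaw":0,"hand":0.6},{"slide":[0,0,6],"yaw":0,"hand":0.6},{"slide":[1,1,11],"yaw":0,"hand":0.6},{"slide":[3,4,15],"yaw":0,"hand":0.6},{"slide":[5,7,17],"yaw":0,"hand":0.6},{"slide":[5,7,17],"yaw":0,"hand":0.6},{"slide":[5,7,17],"yaw":0,"hand":0.6}]'
python3 - <<'E'
from h import *
im,cam=snap('w_f'); print(sense()['tcp_pos']); t=capture('top'); cv2.imwrite('pics/topf.png',t)
cv2.imwrite('pics/final.png',cv2.resize(im[10:330,120:520],(750,600),interpolation=2))
E
```

```text
time_s: 35.62
tcp_pos: [0.5518, 0.2782, 0.2734]
ee_rot: [[0.035, -0.999, -0.003], [-0.999, -0.035, -0.001], [0.001, 0.003, -1.0]]
wrist_force: [-0.3, 0.7, 0.2]
gripper_width: 0.395
[0.55167535 0.27786016 0.27334316]
```

View pics/final.png

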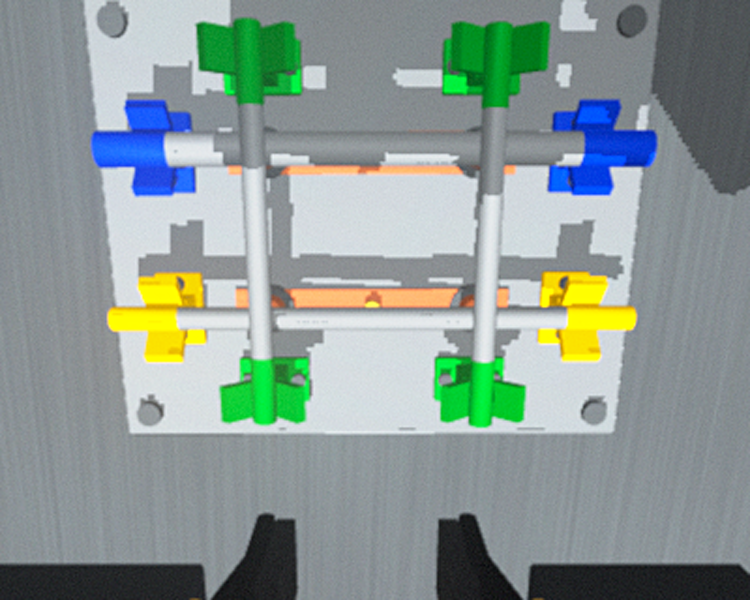

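```bash
python3 - <<'E'
from h import *
cam=campose('wrist',sense()); g=lambda x,y,z:ray((120+x/1.875,10+y/1.875),z,cam)
for n,a,b in (('a',(250,103),(262,362)),('b',(495,106),(482,362))):
    p,q=g(*a,.0603),g(*b,.0603); print(n,((p+q)/2).round(4),np.linalg.norm(p-q).round(4))
for n,a,b,z in (('blue',(165,148),(584,148),.0495),('yel',(177,319),(568,319),.0495)):
    p,q=g(*a,z),g(*b,z); print(n,((p+q)/2).round(4),np.linalg.norm(p-q).round(4))
# block rims outer/inner at both ends (rim z .063)
for n,o1,o2 in (('a',(200,24),(222,421)),('b',(548,24),(523,421))): print('rest',n,((g(*o1,.063)+g(*o2,.063))/2).round(4),np.linalg.norm(g(*o1,.063)-g(*o2,.063)))
for n,z,p in (('blue',.048,[(127,102),(134,192),(620,102),(611,192)]),('yel',.053,[(138,279),(146,360),(605,279),(599,360)])):
    q=np.array([g(*k,z) for k in p]); print('rest',n,q.mean(0).round(4),np.ptp(q[:,0]))
E
```

```text
a [0.5982 0.2104 0.0603] 0.1015
b [0.5041 0.2077 0.0603] 0.1005
blue [0.5514 0.1735 0.0495] 0.1697
yel [0.5496 0.2429 0.0495] 0.1697
rest a [0.6156 0.2105 0.063 ] 0.15347103655456257
rest b [0.486  0.2061 0.063 ] 0.15368611208960317
rest blue [0.552  0.1734 0.048 ] 0.19808674298263196
rest yel [0.5499 0.2428 0.053 ] 0.19912375450161457
```

All errors are 1 mm or less. Handing in.

```bash
python3 -c "
from station import *
print(finish_job()); print(sense()['time_s'])"
```

```text
the job is handed in; nothing more can be done
None
the job is handed in; nothing more can be done
```

The frame is laid up and handed in at about 35.7 s of the 106 s allowed. The blue rail went in first, then the yellow, then `cross_a` in the far green pair and `cross_b` in the near one. Each wire was lowered until it touched lightly (about 4–9 N) at its home height, then released.

- **Seating:** the last picture shows every wire lying in both its V's, with the crosses on top of both rails.
- **Centring:** measured from the paint edges against the block rims, the rails are within about 0.6 mm end to end and the crosses within about 1 mm.
- **One disagreement:** an earlier view put the blue rail up to 2 mm short. The last view, which shows both ends, gives 0.6 mm, so I left it.
- **Not checked:** the black bar and copper rod were never reached for, but I did not examine them in a final picture. The yellow and green ends of the crosses and rails were read by eye from pixels, so expect roughly 1 mm of reading error.

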